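Fit the end bar in a flap-casting jig and hold its glass plate shut

TASK

Make the flap-casting jig ready for the clamps: wind its wing key clockwise, in as many part turns as it takes, right up to its stop, so that the spring lifts the hinged glass plate off the bed. Then slide the loose white end bar, tab towards the open front, under the raised front edge of the plate and between the side strips until it sits flat against the end stops, and let go of it. Finish by gently pressing the front of the glass plate down with the gripper until it bears flush on the bar, and end the job there, still holding it down against its spring; leave the other things on the bench as they stand.

Things in the scene. Friction and masses are not known exactly. Their poses are not given: they have to be found in the camera images.
- jig: flap-casting jig, fixed to the counter: grey bed 204 x 176 mm, top 18 mm above the counter. Origin under the bed's middle, on the counter; +x from its open front to the hinge at the back, +y left, z up. In front of the plate (x -102 to -45 mm) the bed is a bare apron. A square grey spring barrel at x 73, y -110 mm, 58 mm high, carries the key on top
- bed_mouth (a point): point on the bed's top below the middle of the plate's front edge, at x -45, y 0 mm of the jig, axes as the jig's. Two white side strips 8.5 mm high run along x under the plate, inner faces 47 mm left and right of it; their mouths begin 2 mm in front of it and flare outwards. End stops between them have front faces 26 mm behind it
- key (a joint): angle of the steel wing key about the vertical, rad: grows clockwise seen from above, 0 = run down (wing along the jig's x axis), 3.2 = fully wound at its stop. A click friction of about 0.06 N m keeps it where it is left; the spring adds less than 0.02 N m
- key_grip (a point): centre of the key's wing, 90 mm above the counter; the wing is 36 mm along the point's x axis, 10 mm thick along its y axis and 24 mm high; turns with the key
- plate_front (a point): middle of the top face of the plate frame's front bar, where it is pressed; the bar is 24 mm (x) x 136 mm (y) x 10 mm thick, its front edge 12 mm in front of this point, the hinge axis 108 mm behind it. This point is 38 mm above the counter when the plate is level, about 45 mm with the key fully wound. Axes turn with the plate
- bar_mid (a point): centre of the cross bar of the loose white plastic end bar (70 g), T-shaped: cross bar 22 mm (x) x 90 mm (y) x 10 mm high; a neck 16 mm wide, 10 mm high leads from it towards -x to an upright tab. Home: axes as the jig's, this point at x -30, y 0 mm of the jig, 5 mm above the bed. Starts flat on the counter
- bar_tab (a point): middle of the gripping part of the end bar's upright tab: the tab is 22 mm (x) x 16 mm (y), and reaches from the bar's underside to 34 mm; this point lies 24 mm above the underside, 41 mm towards -x from the middle of the cross bar; axes as the bar's
- beaker_100: small empty glass beaker, 54 mm across, 68 mm high, to be left alone; origin under its middle
- conical_flask: conical glass flask, 62 mm across, 103 mm high, to be left alone; origin under its middle
- reagent_bottle: square white plastic bottle with black cap, 56 x 56 x 123 mm, to be left alone; origin under its middle
- flap: the glass plate in its aluminium frame, hinged at the back; origin on the hinge axis, 28 mm above the counter, +x back, z its normal. Level (x axis horizontal): flush on the end bar, underside 10 mm above the bed. Key run down: front edge 8 to 10 mm above the bed, too low for the bar. Fully wound: front edge 18 to 19 mm above the bed. The wound spring resists with 5 N when it is pressed level; a push of 7 to 20 N clamps the bar
Not all that is in view belongs to the job. Of the things like the part that bears bar_mid, leave any that is green; of the rest the larger one is meant.

How it is judged:
On the way, in this order (a step that is already met when the one before it is completed fails the run):
1. the key is wound up to its stop and the plate stands open (value of joint key above 2.95 rad and z of plate_front in the frame of jig above 0.0425 m), for 0.2 s.
2. the end bar lies home on the bed against the stops under the raised plate, let go (x of bar_mid in the frame of jig between -0.0345 and -0.0285 m and y of bar_mid in the frame of jig between -0.004 and 0.004 m and z of bar_mid in the frame of jig below 0.0245 m and angle between the x axis of bar_mid and the x axis of jig, either way round below 0.09 rad and z of plate_front in the frame of jig above 0.041 m and contact force between the fingers and end_bar below 0.3 N), for 0.2 s.
At the end, for the whole second after the job is handed in: Gripper still, pressing the plate (over 3 N) flush on the end bar (front bar's top within 1.4 mm of its level height of 38 mm, bar clamped with over 1 N); bar flat on the bed within 4.5 mm of the stops, 4 mm of the middle, 0.09 rad of square, not touched by the fingers; key still over 2.85 rad (z of plate_front in the frame of jig between 0.0366 and 0.0394 m and contact force between the fingers and flap above 3 N and contact force between end_bar and flap above 1 N and value of joint key above 2.85 rad and x of bar_mid in the frame of jig between -0.0345 and -0.0285 m and y of bar_mid in the frame of jig between -0.004 and 0.004 m and z of bar_mid in the frame of jig below 0.0245 m and angle between the x axis of bar_mid and the x axis of jig, either way round below 0.09 rad and contact force between the fingers and end_bar below 0.3 N); the arm keeps its last pose, push and grip.
It fails at once if the glass plate is pressed with more than 50 N (contact force between any of the fingers, the arm and flap above 50 N).
It fails at once if the beaker, flask or bottle is moved by more than 3 cm (distance of any of beaker_100, conical_flask, reagent_bottle from where it was at the start of the episode above 0.03 m).
It also fails if it takes over 72 s, if anything falls off the work surface, if the arm or the gripper's body presses on something with over 40 N, if the wrist force passes 120 N, or if a joint passes its speed limit or range.

ROBOT

A 6-joint arm with a two-finger parallel gripper is mounted at the origin on a cart in front of the work surface, level with it; the furniture and walls round the work are solid. World frame = base frame: x ahead of the robot, y to its left, z up, the work surface at z = 0. Lengths are in m, angles in rad, forces in N, time in s.
With the tool pointing down it reaches from about 0.275 to 0.875 m from the base axis. Payload 12.5 kg.
Tool frame: the origin (TCP) lies at the very end of the fingers, on their centre line; the grasp point (between the pads) lies 19 mm behind it; z points along the fingers, y is the line along which they close (so a half turn about z gives the same grasp; the last joint's range is limited). The gripper opens to 85 mm and grips with 20 to 120 N. Pads are 22 mm wide; open, the fingers measure 114 mm over their backs; the gripper's body (76 mm by 85 mm) begins 54 mm behind the grasp point. The pads swing forward as they close: fully open they stand 13 mm farther back than shut.
Start: joints at [-1.434, 0.351, 1.652, -0, 1.139, -0.085], TCP at [0.121, -0.537, 0.231] pointing down, gripper open.
Joint ranges: [-2.75, 2.75], [-0.79, 2.1], [0.01, 2.65], [-1.57, 4.71], [0.07, 3.14], [-2.87, 2.87]. Speed limits (rad/s): [2.22, 2.22, 2.79, 3.14, 3.14, 3.14].

INTERFACE

Orientations are given as a 3x3 rotation matrix whose columns are the frame's x, y, z axes.
In Python, from bench import manip gives the robot as it stands. Calls block until the motion is done:
- manip.move_ptp(position, orientation): joint-space move of the TCP to a pose.
- manip.move_l(position, attitude=None, max_speed=0.15): straight line of the TCP; attitude=None keeps the orientation; max_speed is the mean speed in m/s.
- manip.move_j(angles): joint-space move.
- manip.set_gripper(opening, effort=None): opening from 0.0 (shut) to 1.0 (fully open); effort is the grip in N (None keeps the last); returns when the fingers have stopped.
- manip.dwell(seconds).
- manip.inverse_kinematics(position, orientation): joint angles nearest the present ones, or None.
- manip.grab_frame(name): name is "scene" or "top" or "wrist"; returns (picture, depth): 420x560x3 uint8, red, green, blue; 420x560 float32, m along the optical axis (not along the pixel's ray), 0 where there is no reading.
- manip.get_calibration(name): a dict with "camera_matrix" (3x3 intrinsics, pixels), "R" (3x3) and "t" (3): a world point X has camera coordinates R X + t. Camera axes: x right, y down, z forward; pixel columns grow to the right and rows downward; lengths in m; the calibration is good to about 2 mm. A picture is of the moment at which its call begins: read the wrist's pose just before it. get_calibration takes no time and is no camera call; for the wrist camera it gives the pose at the moment of the call.
A pose or a line that the arm cannot do raises manip.Unreachable and nothing moves.
- manip.sign_off(): hands the job in; it is judged then, once.
Trained networks look in the newest picture that a camera, given by its name, has taken for a name from the list of things; names that differ only in an ending like _2 or _b are one class to them, and where a whole thing is asked for, a point or a joint stands for the part that bears it (a point fixed in the world has none). Each returns a list of dicts, best first, with "confidence" (0 to 1); they miss things now and then, are a little off and sometimes report something else, mostly with a low value. They report only what shows in the picture. A call takes as long as a camera call. They do not tell look-alikes from the thing itself.
- manip.look_for(camera, name): "at" ([x, y, z] in m, in world coordinates, good to about 4 mm: the middle of the surface that is visible of it).
Readings, each from a call of its own:
- manip.current_time(): time.
- manip.current_qpos(): joint angles.
- manip.current_joint_vel(): joint speeds.
- manip.current_joint_torque(): joint torques, N m.
- manip.current_ee_pos(): TCP position.
- manip.current_tcp_rot(): TCP orientation.
- manip.current_force(): force on the tool from outside, world axes, zero at the start.
- manip.current_ft_torque(): the same for the moment, N m.
- manip.current_grip_width(): opening from 0.0 (shut) to 1.0 (fully open).
- manip.current_grip_force(): force on a finger pad.
Only numpy, scipy, OpenCV 4.12 (cv2) and the standard library are available. Lean on these libraries where they do the work, as an engineer would, in place of code of your own. Each camera call takes 0.05 s, during which the arm holds its last target. There are 200 camera calls.

## Working session

There is one attempt and no reset: what is moved stays moved. The work goes in short steps, each a Python script; the robot and the scene stay as the last script left them, time stands still between calls to the robot, and variables do not carry over. Pictures are saved under pics/ and viewed, at most 10 in all, crops included, and the job is handed in when it is done.

```bash
ls; mkdir -p pics; python3 - <<'E'
from bench import manip
import cv2,numpy as np
for c in ("top","scene"):
    im,d=manip.grab_frame(c); cv2.imwrite(f"pics/{c}0.png",im[:,:,::-1]); np.save(f"pics/{c}0.npy",d)
    k=manip.get_calibration(c); print(c,k["camera_matrix"].round(1).tolist(),k["R"].round(3).tolist(),k["t"].round(3).tolist())
    for n in ("jig","key","key_grip","plate_front","bar_mid","bar_tab","flap","beaker_100","conical_flask","reagent_bottle"):
        print(n,[(np.round(r["at"],3).tolist(),round(r["confidence"],2)) for r in manip.look_for(c,n)[:4]])
print(manip.current_time())
E
```

```text
pics
top [[457.5, 0.0, 283.5], [0.0, 457.5, 210.7], [0.0, 0.0, 1.0]] [[0.021, -1.0, -0.002], [-0.996, -0.021, -0.09], [0.09, 0.004, -0.996]] [0.021, 0.569, 1.091]
jig [([0.547, 0.034, 0.029], 0.9)]
key [([0.618, -0.057, 0.097], 0.6)]
key_grip [([0.623, -0.053, 0.099], 0.57)]
plate_front [([0.557, 0.047, 0.039], 0.57), ([0.619, -0.056, 0.099], 0.35)]
bar_mid [([0.458, -0.243, 0.012], 0.89), ([0.366, -0.127, 0.009], 0.85), ([0.552, -0.165, 0.003], 0.63)]
bar_tab [([0.554, -0.164, 0.007], 0.76), ([0.371, -0.13, 0.009], 0.76), ([0.459, -0.246, 0.009], 0.75)]
flap [([0.553, 0.044, 0.038], 0.71), ([0.62, -0.059, 0.095], 0.42)]
beaker_100 [([0.474, 0.353, 0.03], 0.97)]
conical_flask [([0.722, 0.198, 0.038], 0.88)]
reagent_bottle [([0.631, -0.261, 0.085], 0.81)]
scene [[399.5, 0.0, 286.8], [0.0, 399.5, 202.9], [0.0, 0.0, 1.0]] [[-0.758, -0.652, -0.01], [-0.333, 0.401, -0.853], [0.561, -0.644, -0.521]] [0.446, 0.219, 0.673]
jig [([0.533, 0.059, 0.032], 0.7)]
key [([0.624, -0.056, 0.085], 0.43)]
key_grip [([0.626, -0.058, 0.086], 0.71)]
plate_front [([0.547, 0.049, 0.042], 0.85)]
bar_mid [([0.358, -0.134, 0.008], 0.92), ([0.452, -0.236, 0.006], 0.72), ([0.551, -0.169, 0.007], 0.46)]
bar_tab [([0.361, -0.135, 0.011], 0.85), ([0.453, -0.233, 0.008], 0.71), ([0.549, -0.166, 0.008], 0.61), ([0.537, 0.059, 0.03], 0.49)]
flap [([0.549, 0.05, 0.037], 0.9)]
beaker_100 [([0.466, 0.343, 0.043], 0.63), ([0.534, 0.06, 0.03], 0.23)]
conical_flask [([0.716, 0.217, 0.043], 0.68)]
reagent_bottle [([0.621, -0.255, 0.07], 0.6)]
1.1
```

View pics/top0.png

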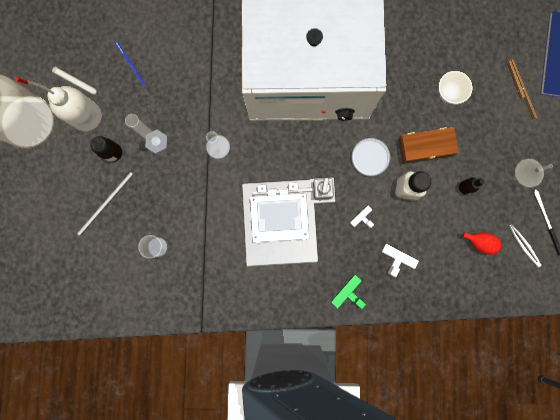

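View pics/scene0.png

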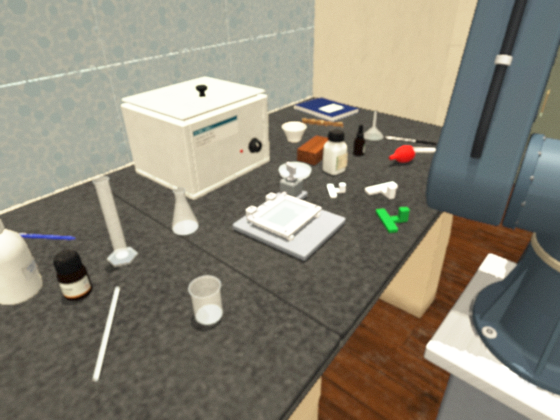

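The jig is at top-view pixels (245–317, 185–265), with its key at (322,187). The bars are small white at (362,216), large white (the target) at (400,258) and green at (350,292). Next I'll take close wrist views.

```bash
cat > h.py <<'E'
from bench import manip
import cv2,numpy as np
def down(yaw):
    # tool z down, tool y axis at angle yaw+90deg: yaw = direction of tool x
    c,s=np.cos(yaw),np.sin(yaw)
    return np.array([[c,s,0],[s,-c,0],[0,0,-1.]])
def cloud(name,tag=None):
    K=manip.get_calibration(name); im,d=manip.grab_frame(name)
    if tag: cv2.imwrite(f"pics/{tag}.png",im[:,:,::-1])
    M=K["camera_matrix"]; v,u=np.mgrid[:d.shape[0],:d.shape[1]]
    P=np.stack([(u-M[0,2])/M[0,0]*d,(v-M[1,2])/M[1,1]*d,d],-1)
    W=(P-K["t"])@K["R"]
    W[d<=0]=np.nan
    return im,W
def rect(W,mask):
    p=W[mask][:,:2].astype(np.float32)
    return cv2.minAreaRect(p*1000),len(p)
E
python3 - <<'E'
from h import *
R=manip.current_tcp_rot(); print(R.round(3).tolist())
manip.move_ptp([0.50,-0.02,0.33],down(0.0) if R[0,0]>0 else down(np.pi)); print(manip.current_qpos().round(3),manip.current_time())
im,W=cloud("wrist","w_jig"); np.save("pics/w_jig.npy",W)
manip.move_ptp([0.40,-0.2,0.33],down(0.0) if R[0,0]>0 else down(np.pi)); print(manip.current_qpos().round(3),manip.current_time())
im,W=cloud("wrist","w_bar"); np.save("pics/w_bar.npy",W)
a=cv2.imread("pics/w_jig.png");b=cv2.imread("pics/w_bar.png"); cv2.imwrite("pics/both.png",cv2.resize(np.vstack([a,b]),None,fx=.7,fy=.7))
E
```

```text
[[0.976, 0.22, 0.0], [0.22, -0.976, -0.0], [0.0, 0.0, -1.0]]
[-0.134  0.171  1.641 -0.     1.33   1.437] 3.4083
[-0.567  0.065  1.761  0.     1.315  1.004] 4.2917
```

View pics/both.png

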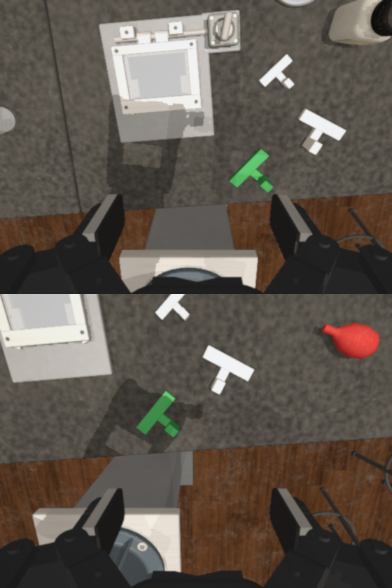

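The upper half shows the jig with its key at (225,28). The large white bar, at (322,127), has its tab towards the robot. The lower half shows the same bar at (228,365). Now I'll compute the poses from the clouds.

```bash
python3 - <<'E'
from h import *
W=np.load("pics/w_jig.npy"); z=W[...,2]
im=cv2.imread("pics/w_jig.png")
near=(abs(W[...,0]-.53)<.17)&(abs(W[...,1]-.03)<.14)
for lo,hi in ((.013,.023),(.030,.045),(.05,.064),(.085,.12)):
    m=(near&(z>lo)&(z<hi)).astype(np.uint8)
    n,l,s,c=cv2.connectedComponentsWithStats(m)
    for i in np.argsort(-s[1:,4])[:3]+1:
        if s[i,4]>40: print(lo,hi,rect(W,l==i),np.nanmedian(z[l==i]).round(4))
m=near&(z>.013)&(z<.12)
print("all jig",rect(W,m))
for f in ("w_jig","w_bar"):
    W=np.load(f"pics/{f}.npy"); z=W[...,2]; im=cv2.imread(f"pics/{f}.png").astype(int)
    print(f,"table z",np.nanmedian(z[(abs(W[...,0]-.40)<.06)&(abs(W[...,1]+.12)<.1)]))
    b=(abs(W[...,0]-.455)<.06)&(abs(W[...,1]+.24)<.075)&(im.min(2)>100)
    n,l,s,c=cv2.connectedComponentsWithStats((b&(z>.004)).astype(np.uint8))
    L=l==1+np.argmax(s[1:,4])
    print("whole",rect(W,L),np.nanmedian(z[L]))
    low=L&(z<.017);hi=L&(z>.028)
    print("low",rect(W,low),"tabtop",rect(W,hi),np.nanmean(W[hi],0))
E
```

```text
0.013 0.023 (((544.2376098632812, 17.444351196289062), (206.03445434570312, 229.26951599121094), 4.688936710357666), 11815) 0.0171
0.03 0.045 (((565.1694946289062, 36.112918853759766), (137.2667694091797, 155.20143127441406), 4.692367076873779), 13347) 0.0349
0.05 0.064 (((622.7918090820312, -60.00891876220703), (45.9626579284668, 46.01064682006836), 4.79154634475708), 1452) 0.057
0.085 0.12 (((622.7056274414062, -59.88192367553711), (10.098331451416016, 35.77913284301758), 79.44464111328125), 466) 0.1002
all jig (((544.2376098632812, 17.444351196289062), (206.03445434570312, 229.26951599121094), 4.688936710357666), 27549)
w_jig table z -0.000505663558838406
whole (((446.4337158203125, -244.87635803222656), (90.90587615966797, 62.88026809692383), 63.35041046142578), 1744) 0.009537806591068128
low (((446.5645751953125, -244.94412231445312), (90.90616607666016, 62.58479309082031), 63.356014251708984), 1435) tabtop (((428.3403625488281, -235.3954620361328), (16.438697814941406, 21.972272872924805), 62.617271423339844), 230) [ 0.42889711 -0.23452418  0.03263452]
w_bar table z 0.36888079895100606
whole (((446.302490234375, -245.34515380859375), (89.97049713134766, 62.871822357177734), 63.36631393432617), 1897) 0.009424807662652492
low (((447.128662109375, -245.75946044921875), (89.97049713134766, 61.02338409423828), 63.36631393432617), 1621) tabtop (((428.2237243652344, -235.76661682128906), (15.719547271728516, 21.832191467285156), 64.14622497558594), 252) [ 0.42833542 -0.23567425  0.03295064]
```

```bash
cat >> h.py <<'E'
JY=np.radians(4.69); KEY=np.array([.6227,-.0599]); RJ=np.array([[np.cos(JY),-np.sin(JY)],[np.sin(JY),np.cos(JY)]])
J0=KEY-RJ@[.073,-.110]
def jig(x,y,z): return [*(J0+RJ@[x,y]),z]
E
python3 - <<'E'
from h import *
K=manip.get_calibration("wrist"); p=manip.current_ee_pos(); R=manip.current_tcp_rot()
print("cam in tool",R.T@(-K["R"].T@K["t"]-p))
print(J0, p)
im,W=cloud("top"); ov=(W[...,2]>.05)&(abs(W[...,1]-.0)<.1)&(W[...,0]>.66); print("oven",np.nanpercentile(W[ov][:,0],[1,5,50]),np.nanmax(W[ov][:,2]))
yaw=np.pi-np.radians(10.56)
for z in (.16,.072):
    q=manip.inverse_kinematics([*KEY,z],down(yaw)); print(q)
manip.move_ptp([*KEY,.16],down(yaw)); print(manip.current_qpos().round(3),manip.current_time())
E
```

```text
cam in tool [ 0.08190753 -0.00028145 -0.14184215]
[0.54095033 0.04376287] [ 0.40063175 -0.19932125  0.33001457]
oven [0.79549926 0.79738596 0.86711404] 0.26564642906873553
[-1.70299236e-01  5.61731090e-01  1.51073497e+00 -4.44089210e-16
  1.06912659e+00 -1.55678879e+00]
[-1.70299236e-01  6.74988909e-01  1.56101368e+00 -4.44089210e-16
  9.05590065e-01 -1.55678879e+00]
[-0.17   0.561  1.511 -0.     1.069 -1.556] 6.575
```

```bash
python3 - <<'E'
from h import *
manip.set_gripper(0.5)
manip.move_l([*KEY,.072],max_speed=.1)
manip.set_gripper(0.0,60); print("grip",manip.current_grip_width(),manip.current_grip_force(),manip.current_force().round(1))
q0=np.array(manip.current_qpos())
for a in (.7,1.4,2.1,2.7,2.85,2.93,2.98):
    q=q0.copy(); q[5]+=a; manip.move_j(q)
    print(a,manip.current_qpos()[5].round(3)-q0[5].round(3),manip.current_force().round(1),manip.current_ft_torque().round(3),round(manip.current_grip_width(),3),round(manip.current_time(),2))
im,W=cloud("scene","s_key")
E
```

```text
grip 0.1065521483214098 59.57046523690224 [-0.3 -0.6  4.1]
0.7 0.698 [-0.3  0.6  2.1] [ 0.084  0.016 -0.089] 0.103 9.2
1.4 1.397 [2.1 1.5 1.7] [ 0.281 -0.07  -0.096] 0.106 9.91
2.1 2.097 [2.2 1.7 0.3] [ 0.323 -0.231 -0.043] 0.105 10.62
2.7 2.6959999999999997 [2.8 1.7 0.2] [ 0.247 -0.41  -0.043] 0.104 11.24
2.85 2.844 [2.5 2.4 0.3] [ 0.344 -0.403 -0.039] 0.105 11.51
2.93 2.925 [3.  0.7 0.6] [ 0.322 -0.515 -0.082] 0.107 11.76
2.98 2.9749999999999996 [4.  1.2 1.7] [ 0.219 -0.588  1.092] 0.107 12.01
```

```bash
python3 - <<'E'
from h import *
q=np.array(manip.current_qpos()); q[5]-=.035; manip.move_j(q); print(manip.current_ft_torque().round(3))
manip.set_gripper(0.5); manip.move_l([*KEY,.17],max_speed=.15)
manip.move_ptp([.47,-.03,.30],down(0)); 
im,W=cloud("wrist","w2"); np.save("pics/w2.npy",W); z=W[...,2]
near=(abs(W[...,0]-.62)<.04)&(abs(W[...,1]+.06)<.04)
print("wing",rect(W,near&(z>.085)&(z<.12)))
fx=J0+RJ@[-.033,0]; m=np.hypot(W[...,0]-fx[0],W[...,1]-fx[1])<.008
print("front z",np.nanmedian(z[m]), "bed z",np.nanmedian(z[np.hypot(*(W[...,:2]-(J0+RJ@[-.09,0])).transpose(2,0,1))<.008]))
# bed front corner check
m=(z>.012)&(z<.024)&(abs(W[...,0]-.53)<.17)&(abs(W[...,1]-.04)<.15)
P=(W[m][:,:2]-J0)@RJ; print("bed ext",np.percentile(P,[.2,99.8],axis=0), manip.current_time())
# frame extents, front half only
m=(z>.032)&(z<.06)&(abs(W[...,0]-.53)<.17)&(abs(W[...,1]-.04)<.15); P=(W[m][:,:2]-J0)@RJ; P=P[P[:,0]<.03]; print("frame",np.percentile(P,[.2,99.8],axis=0))
E
```

```text
[ 0.271 -0.551  0.262]
wing (((611.80908203125, -60.04386901855469), (14.30762767791748, 9.813017845153809), 1.7268427610397339), 243)
front z 0.04494264008043943 bed z 0.017216455037200127
bed ext [[-0.10131533 -0.14013404]
 [ 0.09833701  0.08723754]] 14.4
frame [[-0.04369652 -0.06794681]
 [ 0.02988448  0.06715435]]
```

View pics/w2.png

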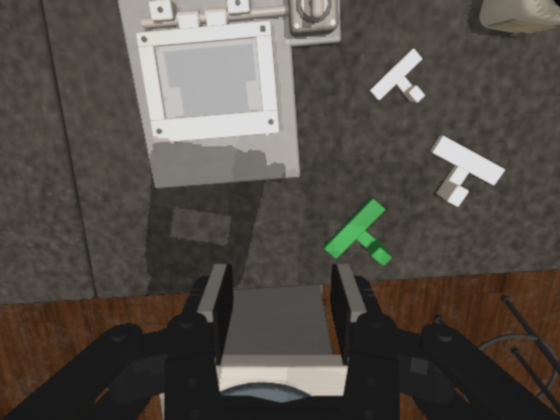

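The wing now lies along the jig axis (about 3.19 rad) and the plate front is at about 45 mm. Next is the bar.

```bash
python3 - <<'E'
from h import *
T=np.array([.4283,-.2356]); R=down(np.radians(-26.6))
manip.move_ptp([*T,.10],R); manip.move_l([*T,.006],max_speed=.12)
manip.set_gripper(0.0,40); print("grip",manip.current_grip_width(),manip.current_grip_force(),manip.current_force().round(1))
manip.move_l([*T,.09],max_speed=.15); f0=manip.current_force(); print("f",f0.round(2))
RJ3=down(JY)
manip.move_ptp(jig(-.118,-.0003,.09),RJ3)
im,W=cloud("wrist","w3"); np.save("pics/w3.npy",W); print(manip.current_grip_width(),manip.current_time())
z=W[...,2]; P=W.copy(); P[...,:2]=(W[...,:2]-J0)@RJ
m=(abs(P[...,0]+.077)<.03)&(abs(P[...,1])<.07)&(z>.07)&(z<.105)&(im.min(2)>100)
p=P[m]; r=cv2.minAreaRect((p[:,:2]*1000).astype(np.float32)); print(r,np.median(p[:,2]))
E
```

```text
grip 0.18417959957476754 39.55975182558177 [-1.8  1.5  7.3]
f [ 0.51  0.36 -0.72]
0.17836752279340945 18.6083
((-86.42880249023438, -0.7949905395507812), (90.57848358154297, 41.167354583740234), 89.85601043701172) 0.09223852401940444
```

View pics/w3.png

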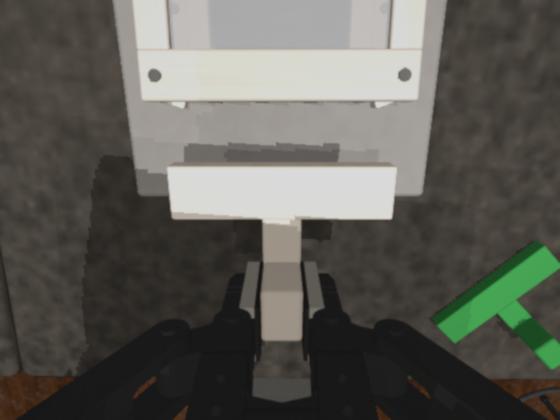

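The bar is held square (−0.14°) with its centre at jig y ≈ −0.8 mm, lined up with the mouth strips visible at (178,103) and (385,103). Lowering it and sliding it in.

```bash
python3 - <<'E'
from h import *
manip.move_l(jig(-.118,.0001,.0255),max_speed=.12); f0=manip.current_force(); print(f0.round(1))
x=-.092; manip.move_l(jig(x,.0001,.0255),max_speed=.06)
while x<-.067:
    x+=.002 if x<-.076 else .001
    manip.move_l(jig(x,.0001,.0255),max_speed=.05)
    f=RJ.T@(manip.current_force()-f0)[:2]; print(round(x,4),f.round(1),(manip.current_force()-f0)[2].round(1))
    if abs(f[0])>8 or abs(f[1])>15: break
print(manip.current_time(),manip.current_grip_width(),manip.current_ee_pos().round(4))
im,W=cloud("scene","s3"); cv2.imwrite("pics/s3c.png",cv2.resize(im[150:290,190:390,::-1],None,fx=4,fy=4,interpolation=cv2.INTER_CUBIC))
E
```

```text
[ 0.3 -0.1 -0.1]
-0.09 [-0.2 -0.2] -1.1
-0.088 [-0.6  1. ] -1.4
-0.086 [0.2 0.6] -0.4
-0.084 [-0.6 -0.6] -0.9
-0.082 [-0.3  0.3] -0.7
-0.08 [0.2 0.4] -0.8
-0.078 [-0.5 -0.5] -1.0
-0.076 [-0.7 -0.4] -0.2
-0.075 [-0.6 -0.3] -1.1
-0.074 [-0.4  0.2] -0.2
-0.073 [-0.6 -0.4] 0.0
-0.072 [-1.6 -0. ] -0.1
-0.071 [-0.3  0.8] -1.2
-0.07 [-4.1 -0.5] 0.3
-0.069 [-7.  -0.9] 3.7
-0.068 [-10.5  -0.9] 3.9
23.8833 0.179063260953454 [0.4708 0.0382 0.0249]
```

View pics/s3c.png

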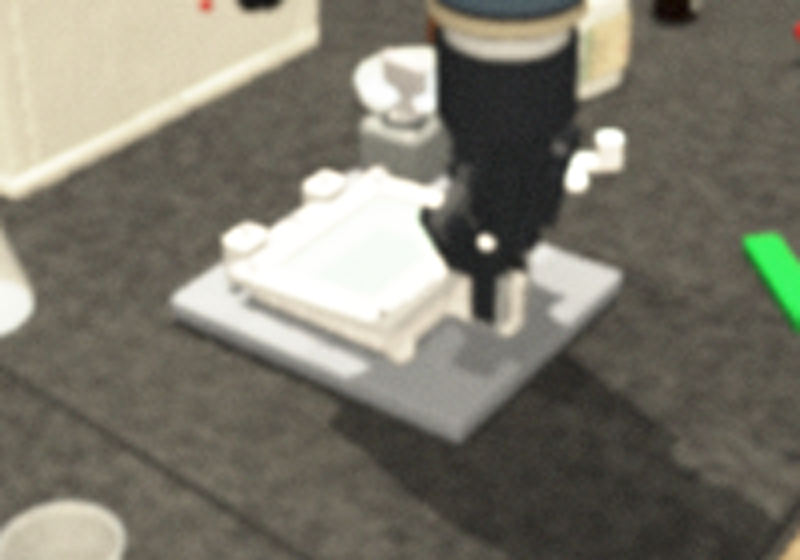

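```bash
python3 - <<'E'
from h import *
manip.move_l(jig(-.0698,.0001,.0240),max_speed=.05); print(manip.current_force().round(1),manip.current_ee_pos().round(4))
manip.set_gripper(0.45); manip.dwell(.3)
manip.move_l(jig(-.0698,.0001,.12),max_speed=.12)
manip.move_l(jig(-.125,.0001,.16),max_speed=.2)
im,W=cloud("wrist","w4"); z=W[...,2]; P=W.copy(); P[...,:2]=(W[...,:2]-J0)@RJ
m=(abs(P[...,0]+.07)<.025)&(abs(P[...,1])<.025)&(z>.044)&(z<.06)&(im.min(2)>100)
p=P[m]; print(cv2.minAreaRect((p[:,:2]*1000).astype(np.float32)),np.median(p[:,2]))
m=np.hypot(P[...,0]+.033,P[...,1])<.008; print("front z",np.nanmedian(z[m]),manip.current_time())
E
```

```text
[-7.  -0.  10.9] [0.4708 0.0382 0.0244]
((-70.51480102539062, 0.038247108459472656), (15.779888153076172, 21.496055603027344), 89.41370391845703) 0.05102854604082686
front z 0.044945752718681585 26.325
```

View pics/w4.png

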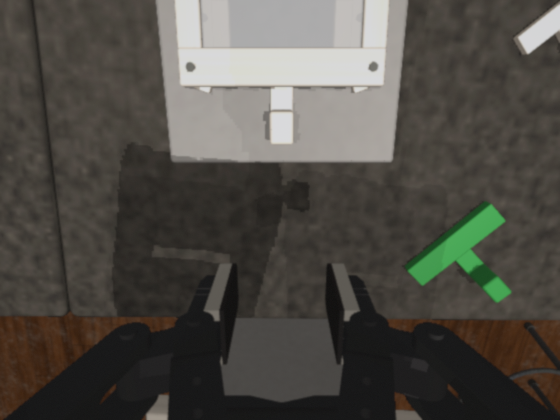

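The bar is home: tab at jig (−70.5, 0.0) mm and square, at pixel (282,125), with the plate still raised. Now I'll press the plate down.

```bash
python3 - <<'E'
from h import *
manip.set_gripper(0.0,40)
manip.move_l(jig(-.033,0,.12),max_speed=.2); manip.move_l(jig(-.033,0,.055),max_speed=.1); manip.dwell(.3)
f0=manip.current_force()[2]; print("f0",f0)
z=.049
while z>.030:
    z-=.001 if z>.040 else .0005
    manip.move_l(jig(-.033,0,z),max_speed=.02); manip.dwell(.15)
    f=manip.current_force()[2]-f0; print(round(z,4),f.round(1),manip.current_ee_pos()[2].round(4))
    if f>11: break
manip.dwell(1); print(manip.current_force()[2]-f0,manip.current_ee_pos().round(4),manip.current_time())
E
```

```text
f0 -0.1454696882098617
0.048 0.2 0.048
0.047 -0.1 0.047
0.046 0.3 0.046
0.045 0.7 0.045
0.044 1.4 0.044
0.043 3.1 0.043
0.042 3.1 0.042
0.041 3.4 0.041
0.04 3.4 0.04
0.0395 5.2 0.0395
0.039 3.9 0.039
0.0385 4.4 0.0385
0.038 7.7 0.0381
0.0375 13.5 0.038
14.17057464903411 [0.5081 0.0411 0.038 ] 35.375
```

```bash
python3 -c "
from bench import manip
print(manip.sign_off())"
```

```text
the job is handed in; nothing more can be done
None
```

I wound the key to its stop, slid the end bar home and let go of it, and handed the job in at about 35 s with the gripper holding the plate flush on the bar (front at 38.0 mm, about 14 N); the verdict was not shown.

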